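Hold a glass slide flush on the sloped bonding stage while it cools

ROBOT

A 6-joint arm with a two-finger parallel gripper is mounted at the origin on a cart in front of the work surface, level with it; the furniture and walls round the work are solid. World frame = base frame: x ahead of the robot, y to its left, z up, the work surface at z = 0. Lengths are in mm, angles in rad, forces in N, time in s.
With the tool pointing down it reaches from about 275 to 1000 mm from the base axis. Payload 8.4 kg.
Tool frame: the origin (TCP) lies at the very end of the fingers, on their centre line; the grasp point (between the pads) lies 19 mm behind it (r.pinch_z is the distance from the TCP to the grasp point, in mm); z points along the fingers, y is the line along which they close (so a half turn about z gives the same grasp; the last joint's range is limited). The gripper opens to 85 mm and grips with 20 to 120 N. Pads are 22 mm wide; open, the fingers measure 114 mm over their backs; the gripper's body (76 mm by 85 mm) begins 54 mm behind the grasp point. The pads swing forward as they close: fully open they stand 13 mm farther back than shut.
Start: joints at [1.319, 0.353, 1.633, -0, 1.155, -0.002], TCP at [154.505, 605.604, 231.281] pointing down, gripper open.
Joint ranges: [-2.63, 2.63], [-0.92, 2.1], [0.06, 2.66], [-1.3, 4.44], [0, 2.69], [-3.02, 3.02]. Speed limits (rad/s): [2.22, 2.22, 2.79, 3.14, 3.14, 3.14].

INTERFACE

Orientations are given as [roll, pitch, yaw] about the fixed x, y, z axes, in that order (R = Rz(yaw) Ry(pitch) Rx(roll)).
In Python, from rig import r gives the robot as it stands.
- The arm moves only by the tool carry_out, never from a script. Its argument "series" is a list of rows, each a list of 7 numbers: the turn, a rotation vector about the tool's x, y, z as a fraction of full scale, then the shift along the tool's x, y, z as a fraction of full scale, then the gripper command: -1 is fully open, 1 is shut, values between are in proportion. A call has 1 to 8 rows; each row is the pose to reach, as a shift and turn from the pose commanded when the call began, along the tool's axes at that moment, turning the shorter way round; what a row does not reach only later rows make up. Full scale, the value 1, is 0.25 m for a shift and pi rad for a turn. A row lasts 1/8 s, in which the tool goes at most 62.5 mm and 10.7 degrees, less where a joint would pass 70% of its speed; a pose out of reach is approached as far as the arm can. A call with a number of a shift or a turn outside -1 to 1 is refused whole. A call with a gripper value outside its range is refused whole. The fingers move at their own pace and stop on an object; "force" is the grip in N (left out, the last holds). Time passes only in rows, so rows that repeat a pose let the fingers close. It gives the time, the measured TCP pose, the force, the opening and the grip force at its end, in the units of the state.
- r.sense(): the state, without advancing time (a new reading comes with each control period).
- r.grab_frame(name): name is "side" or "top"; returns the picture (420x560x3 uint8, red, green, blue); there is no depth.
- r.get_calibration(name): a dict with "K" (3x3 intrinsics, pixels), "pose" (4x4, takes a point from camera to world coordinates). Camera axes: x right, y up, looking along -z (the intrinsics and any distortion apply to the point x, -y, -z); pixel columns grow to the right and rows downward; lengths in mm; the calibration is good to about 2 mm. A picture is of the moment at which its call begins. get_calibration takes no time and is no camera call.
- r.sign_off(): hands the job in; it is judged then, once.
Trained networks look in the newest picture that a camera, given by its name, has taken for a name from the list of things; names that differ only in an ending like _2 or _b are one class to them, and where a whole thing is asked for, a point or a joint stands for the part that bears it (a point fixed in the world has none). Each returns a list of dicts, best first, with "score" (0 to 1); they miss things now and then, are a little off and sometimes report something else, mostly with a low value. They report only what shows in the picture. A call takes as long as a camera call.
- r.silhouettes(camera, label): "region" (420x560 bool, what is visible of it) and "position" ([row, column] in pixels, amid what is visible of it).
The state is a dict: "clock": time; "qpos": joint angles; "qvel": joint speeds; "joint_efforts": joint torques, N m; "eef_pos": TCP position; "tcp_rot": TCP orientation; "contact_force": force on the tool from outside, world axes, zero at the start; "wrist_torque": the same for the moment, N m; "opening": opening from 0.0 (shut) to 1.0 (fully open); "grasp_force": force on a finger pad.
Only numpy, scipy, OpenCV 4.12 (cv2) and the standard library are available. Lean on these libraries where they do the work, as an engineer would, in place of code of your own. Each camera call takes 0.05 s, during which the arm holds its last target. There are 200 camera calls.

TASK

First switch off the bonding station's heater by turning its dial fully anticlockwise to the stop. Then pick the glass slide up by its orange grip, tilt it to match the sloped copper platen and press it flush on the middle of the platen, its long sides running up the slope, gently, so that the platen sinks about halfway on its springs. Finish while still gripping the slide and holding it pressed there; leave the other things on the desk where they are.

Things in the scene. Friction and masses are not known exactly. Their poses are not given: they have to be found in the camera images.
- station: bonding station, fixed: grey base 140 (x) x 250 (y) mm, 28 mm high. Origin: centre of its underside; at yaw 0 x points away from the robot, y left. In its frame: platen's tilt axis (level, along y) at x 0, y 55, z 56 mm, between steel cheeks 36 mm long in x, 68 mm high, at y -1..7 and 103..111 mm, with 7 mm screw heads outside; heater dial at x 0, y -75 mm.
- dial (a joint): angle of the heater dial in rad: 0 at the anticlockwise end stop (off), grows clockwise seen from above; it starts between 0.6 and 1.3. Light friction (about 0.04 N m), no spring.
- dial_grip (a point): point on the dial's upright axis, 65 mm above the desk, at the height to grip. Black disc 44 mm across with an upright bar across it: 42 mm long, 14 mm thick, from 42 to 72 mm above the desk, white mark at one end. x runs along the bar and turns with it (at joint 0: the station's x, mark towards the robot); grip across the 14 mm. Grey foot disc 68 mm across, top at 34 mm.
- platen_face (a point): centre of the top of the copper platen, 80 x 80 x 8 mm, on springs. z: outward normal; x: up the slope (away from the robot); y: level, left. The slope falls towards the robot, 0.2 to 0.5 rad, clamped stiff (does not yield to touch). Unpressed, the face's centre is 34 mm from the tilt axis along the normal; an 88 x 88 mm frame plate lies 17 mm under the platen's underside.
- platen (a joint): how far the platen is pressed down along its normal, in m: 0 at rest, 0.012 at its stop. It begins to yield at about 2 N and takes 0.5 N more for each mm: about 5 N at halfway (0.006).
- slide: glass slide in a carrier, 42 to 84 g: flat green plate 64 (x) x 44 (y) mm, 6 mm thick; two aluminium rails (66 mm, along x) and a black pad on top reach 9 mm. Upright orange grip in the middle: 30 mm along x, 12 mm along y, top at 45 mm; grip across the 12 mm. Origin: centre of the flat underside, z up through the grip. On the platen its x lies along the slope, either way round.
- screw_box: translucent plastic screw box, 62 x 86 x 20 mm, origin at its underside; leave alone (as all below, not to be shifted by more than 30 mm)
- tape_roll: orange tape roll, 45 mm across, 12 mm high, lying flat; leave alone
- tweezers: steel tweezers, 121 mm long, lying; leave alone
- suction_cup: black suction cup with a ring, 42 mm across, 39 mm high; leave alone
- alcohol_pot: white round dispenser pot, 63 mm across, 83 mm high; leave alone

How it is judged (in metres and radians):
On the way, in this order (a step that is already met when the one before it is completed fails the run):
1. the dial is turned fully anticlockwise to its stop (value of joint dial below 0.08 rad), for 0.2 s.
2. the slide is held clear of the desk by the fingers, the dial still off (height (world z) of slide above 0.03 m and contact force between the fingers and slide above 1 N and value of joint dial below 0.08 rad), for 0.2 s.
At the end, for the whole second after the job is handed in: Dial within 0.08 rad of its stop; fingers still press the slide on the platen, 2 to 10.5 mm down on its springs; slide still, within 0.05 rad of flush and touching, its centre within 10 mm of the platen's along each edge, long sides within 0.14 rad of the slope's line (value of joint dial below 0.08 rad and contact force between the fingers and slide above 1 N and contact force between slide and station above 1.2 N and value of joint platen between 0.002 and 0.0105 m and angle between the z axis of slide and the z axis of platen_face, either way round below 0.05 rad and angle between the x axis of slide and the x axis of platen_face, either way round below 0.14 rad and x of slide in the frame of platen_face between -0.01 and 0.01 m and y of slide in the frame of platen_face between -0.01 and 0.01 m and z of slide in the frame of platen_face between -0.003 and 0.003 m and linear speed of slide below 0.02 m/s); the arm keeps its last pose, push and grip.
It fails at once if the screw box is pushed out of its place (more than 30 mm) (distance of screw_box from where it was at the start of the episode above 0.03 m).
It fails at once if the tape roll is pushed out of its place (more than 30 mm) (distance of tape_roll from where it was at the start of the episode above 0.03 m).
It fails at once if the tweezers is pushed out of its place (more than 30 mm) (distance of tweezers from where it was at the start of the episode above 0.03 m).
It fails at once if the suction cup is pushed out of its place (more than 30 mm) (distance of suction_cup from where it was at the start of the episode above 0.03 m).
It fails at once if the alcohol pot is pushed out of its place (more than 30 mm) (distance of alcohol_pot from where it was at the start of the episode above 0.03 m).
It also fails if it takes over 51 s, if anything falls off the work surface, if the arm or the gripper's body presses on something with over 40 N, if the wrist force passes 120 N, or if a joint passes its speed limit or range.

## Working session

There is one attempt and no reset: what is moved stays moved. The work goes in short steps, Python scripts to look and compute and a tool call to move; the robot and the scene stay as the last step left them, time stands still between calls to the robot, and variables do not carry over. Pictures are saved under pics/ and viewed, at most 10 in all, crops included, and the job is handed in when it is done.

Besides the shell and the picture viewer there is one more tool, called after "Call:" as name([rows], argument=value, ...), one row to a line, values as JSON. carry_out: Moves the arm, as the interface text tells. Its arguments: {"type":"object","properties":{"series":{"type":"array"},"force":{"type":"number"}},"required":["series"]}

```bash
ls; mkdir -p pics; python3 - <<'E'
from rig import r
import cv2,numpy as np
print(r.sense())
for n in("top","side"):
    im=r.grab_frame(n); cv2.imwrite(f"pics/{n}0.png",im[:,:,::-1])
    c=r.get_calibration(n); print(n,np.round(c["K"],1).tolist(),np.round(c["pose"],3).tolist(),[k for k in c])
    for l in("station","dial","platen_face","slide","screw_box","tape_roll","tweezers","suction_cup","alcohol_pot"):
        for d in r.silhouettes(n,l)[:2]: print(l,round(d["score"],2),np.round(d["position"]),d["region"].sum())
E
```

```text
pics
{'clock': 0.0, 'qpos': array([ 1.31860806e+00,  3.53639694e-01,  1.63416845e+00,  8.19400557e-06,
        1.15519844e+00, -2.39061790e-03]), 'qvel': array([-2.09670757e-03,  1.02396769e-04, -4.84547755e-04, -4.90640834e-04,
        6.11949768e-04,  7.53042455e-06]), 'joint_efforts': array([-1.11775418e-03, -6.05255842e+01, -3.42059791e+01, -3.27578909e-04,
        9.55528492e-03,  7.93066199e-07]), 'eef_pos': array([154.37310282, 605.12372296, 230.55228245]), 'tcp_rot': array([-3.14017874e+00, -1.08719486e-05,  2.89179168e+00]), 'contact_force': array([ 0.02188178, -0.28237912,  0.28114709]), 'wrist_torque': array([-0.04863028,  0.03189313,  0.02707848]), 'grasp_force': 0.0, 'opening': 1.000510198054939}
top [[495.1, 0.0, 274.0], [0.0, 495.1, 212.0], [0.0, 0.0, 1.0]] [[0.016, 0.998, -0.066, 482.236], [-1.0, 0.018, 0.016, -7.11], [0.018, 0.066, 0.998, 1194.668], [0.0, 0.0, 0.0, 1.0]] ['K', 'pose']
station 0.82 [214. 308.] 6189
dial 0.77 [207. 345.] 268
dial 0.55 [192. 193.] 882
platen_face 0.87 [221. 290.] 1199
platen_face 0.45 [146. 182.] 168
slide 0.93 [260. 198.] 541
screw_box 0.69 [188. 195.] 856
tape_roll 0.78 [148. 184.] 230
suction_cup 0.64 [287. 257.] 249
alcohol_pot 0.64 [133. 294.] 684
side [[393.7, 0.0, 279.9], [0.0, 393.7, 213.6], [0.0, 0.0, 1.0]] [[-0.999, -0.01, 0.031, 594.585], [0.031, -0.596, 0.803, 684.897], [0.011, 0.803, 0.596, 602.648], [0.0, 0.0, 0.0, 1.0]] ['K', 'pose']
station 0.88 [217. 280.] 3832
dial 0.6 [186. 271.] 200
platen_face 0.78 [202. 287.] 574
slide 0.78 [292. 346.] 705
screw_box 0.85 [298. 260.] 1177
tape_roll 0.81 [312. 208.] 256
tweezers 0.64 [301. 389.] 249
tweezers 0.18 [186. 271.] 177
suction_cup 0.6 [250. 364.] 204
suction_cup 0.16 [202. 288.] 562
alcohol_pot 0.85 [218. 204.] 906
```

```bash
python3 - <<'E'
import cv2,numpy as np
t=cv2.imread("pics/top0.png");s=cv2.imread("pics/side0.png")
a=cv2.resize(t[105:315,155:435],(800,600),interpolation=cv2.INTER_CUBIC); b=cv2.resize(s[150:353,160:430],(800,600),interpolation=cv2.INTER_CUBIC)
cv2.imwrite("pics/a.png",a);cv2.imwrite("pics/b.png",b)
E
```

```text
(no output)
```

View pics/a.png

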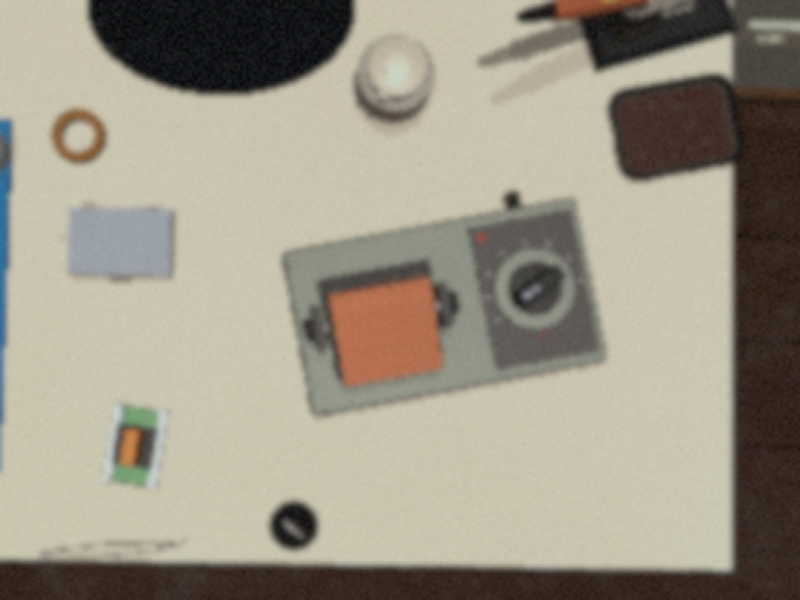

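View pics/b.png

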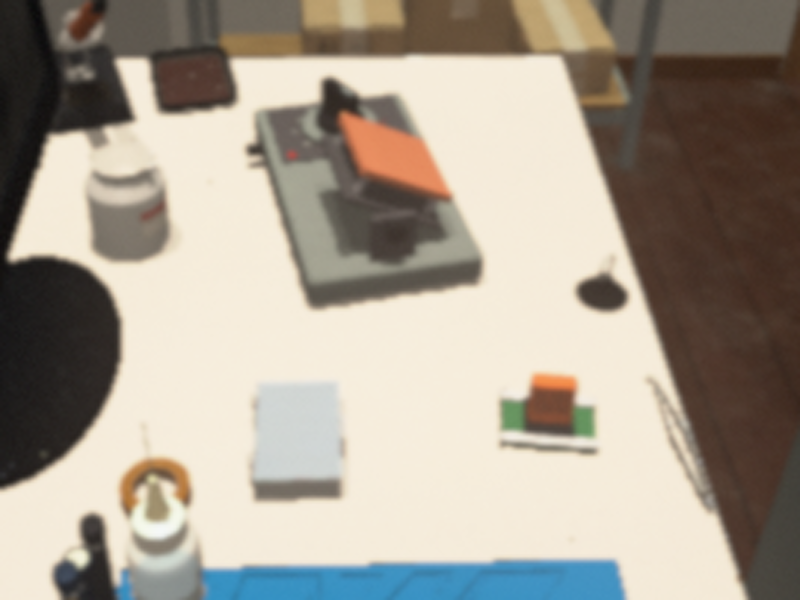

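The top crop shows the station at about (440,305), the platen at (385,330), and the dial at (537,287) with its mark pointing lower left. The slide is at (135,447). The tweezers and suction cup lie below it, and the box and tape above. The side crop agrees and shows the platen's slope. Next I'll fit the known shapes to the masks.

```bash
cat > fit.py <<'E'
import numpy as np,cv2
from rig import r
from scipy.optimize import minimize
from scipy.spatial.transform import Rotation as R
C={n:r.get_calibration(n) for n in("top","side")}
def proj(n,P):
    c=C[n];q=(np.asarray(P)-c["pose"][:3,3])@c["pose"][:3,:3]
    q=q*[1,-1,-1];u=q@c["K"].T;return u[:,:2]/u[:,2:]
def box(lx,ly,z0,z1,cx=0,cy=0):
    return np.array([[cx+a*lx/2,cy+b*ly/2,z] for a in(-1,1) for b in(-1,1) for z in(z0,z1)])
S=6
def render(n,parts):
    m=np.zeros((420*S,560*S),np.uint8)
    for P in parts:
        h=cv2.convexHull(np.round((proj(n,P)+.5)*S*16-8).astype(np.int32))
        cv2.fillConvexPoly(m,h,255,shift=4)
    return cv2.resize(m,(560,420),interpolation=cv2.INTER_AREA)/255.
def masks(n,l,k=6):
    a=[]
    for _ in range(k):
        r.grab_frame(n);d=r.silhouettes(n,l)
        if d and d[0]["score"]>.5:a.append(d[0]["region"].astype(float))
    return np.mean(a,0)
def pose(x,y,yaw,P): return P@R.from_euler('z',yaw).as_matrix().T+[x,y,0]
def nm(f,x0,st):
    x0=np.array(x0,float);s=np.vstack([x0]+[x0+np.eye(len(x0))[i]*st[i] for i in range(len(x0))])
    return minimize(f,x0,method="Nelder-Mead",options=dict(initial_simplex=s,xatol=1e-3,fatol=.05,maxfev=300))
E
cat > f1.py <<'E'
from fit import *
M={k:masks(*k,k=2) for k in[("top","station"),("top","platen_face"),("side","platen_face"),("side","station"),("top","slide"),("side","slide"),("top","dial"),("side","dial")]}
import pickle;pickle.dump(M,open("m.pkl","wb"))
def plate(v):
    x,y,yaw,t=v;Ry=R.from_euler('y',-t).as_matrix()
    return pose(x,y,yaw,box(80,80,26,34)@Ry.T+[0,55,56])
def e(v,use):
    s=0
    for n in use:
        s+=np.abs(render(n,[plate(v)])-M[n,"platen_face"]).sum()
    if "top" in use:
        s+=np.abs(render("top",[pose(*v[:3],box(140,250,0,28)),plate(v)])-M["top","station"]).sum()
    return s
for use in(["top","side"],["top"]):
    for t in(.25,.4):
        o=nm(lambda v:e(v,use),[478,-75,.19,t],[8,8,.05,.08]);print("station",use,np.round(o.x,3),round(o.fun))
v=o.x
def sl(v): return [pose(*v,box(66,44,0,9)),pose(*v,box(30,12,0,45))]
for use in(["top","side"],["top"],["side"]):
    o=nm(lambda v:sum(np.abs(render(n,sl(v))-M[n,"slide"]).sum() for n in use),[363,180,1.6 if 0 else 0.0-.1,],[8,8,.15]);print("slide",use,np.round(o.x,3),round(o.fun))
    o=nm(lambda v:sum(np.abs(render(n,sl(v))-M[n,"slide"]).sum() for n in use),[363,180,1.5],[8,8,.15]);print("slide",use,np.round(o.x,3),round(o.fun))
print({k:m.sum() for k,m in M.items()})
E
python3 f1.py
```

```text
station ['top', 'side'] [ 5.61101e+02 -1.11198e+02  2.02000e-01  5.12000e-01] 273
station ['top', 'side'] [ 5.61136e+02 -1.11409e+02  2.03000e-01  5.04000e-01] 273
station ['top'] [ 5.60250e+02 -1.11391e+02  2.05000e-01  1.89000e-01] 416
station ['top'] [ 5.61061e+02 -1.11283e+02  2.02000e-01  5.15000e-01] 182
slide ['top', 'side'] [ 4.40888e+02  1.45396e+02 -1.15000e-01] 110
slide ['top', 'side'] [ 4.40876e+02  1.45208e+02 -1.15000e-01] 110
slide ['top'] [ 4.40552e+02  1.44777e+02 -1.14000e-01] 42
slide ['top'] [440.249 144.758   3.027] 42
slide ['side'] [ 4.42327e+02  1.46011e+02 -1.42000e-01] 64
slide ['side'] [ 4.41442e+02  1.46003e+02 -1.19000e-01] 62
{('top', 'station'): np.float64(6177.5), ('top', 'platen_face'): np.float64(1183.0), ('side', 'platen_face'): np.float64(562.0), ('side', 'station'): np.float64(3882.0), ('top', 'slide'): np.float64(547.5), ('side', 'slide'): np.float64(731.0), ('top', 'dial'): np.float64(285.5), ('side', 'dial'): np.float64(160.5)}
```

```bash
cat > f2.py <<'E'
from fit import *
import pickle
M=pickle.load(open("m.pkl","rb"))
im={n:np.mean([r.grab_frame(n).astype(float) for _ in range(6)],0) for n in("top","side")}
def face(v,c=(0,55,56),z0=34):
    t=v[3];Ry=R.from_euler('y',-t).as_matrix();return pose(*v[:3],box(80,80,z0,34)@Ry.T+np.array(c))
base=[561.1,-111.3,.203]
cop={}
for n in im:
    hs=im[n];rat=hs[:,:,0]/(hs[:,:,2]+hs[:,:,0]+1)
    sel=np.clip((rat-.55)/(.66-.55),0,1)
    near=cv2.dilate((M[n,"platen_face"]>.2).astype(np.uint8),np.ones((7,7)))
    cop[n]=sel*near
    print(n,"copper px",cop[n].sum().round(1),"ratio med",np.median(rat[M[n,"platen_face"]>.9]).round(3))
for name,T in(("net",{n:M[n,"platen_face"] for n in im}),("col",cop)):
  for z0 in(34,26):
    for use in(["top","side"],["side"],["top"]):
        f=lambda v:sum(np.abs(render(n,[face([v[0],v[1],base[2],v[2]],z0=z0)])-T[n]).sum() for n in use)
        o=nm(f,[561,-111,.4],[5,5,.1]);print(name,z0,use,np.round(o.x,3),round(o.fun))
x,y,w=base;d=np.array([x+75*np.sin(w),y-75*np.cos(w)])
print("dial axis",d, "px",proj("top",[[*d,72]]),proj("side",[[*d,72]]))
def bar(v): return pose(v[0],v[1],v[2],box(42,14,42,72))
def disc(v):
    a=np.linspace(0,6.28,24);return np.array([[v[0]+22*np.cos(t),v[1]+22*np.sin(t),z] for t in a for z in(34,42)])
for n in("side","top"):
  for a in(-.6,-1.1,-1.5):
    f=lambda v:np.abs(render(n,[bar([*d,v[0]]),disc(d)])-M[n,"dial"]).sum()
    o=nm(f,[a],[.3]);print("dial",n,np.round(o.x,3),round(o.fun))
u=cv2.resize(im["top"][185:230,320:372].clip(0,255).astype(np.uint8),(520,450),interpolation=cv2.INTER_CUBIC)
s=cv2.resize(im["side"][165:220,255:320].clip(0,255).astype(np.uint8),None,fx=8,fy=8,interpolation=cv2.INTER_CUBIC)
h=max(u.shape[0],s.shape[0]);u=cv2.resize(u,(270,234));s=s
o=np.zeros((s.shape[0],s.shape[1]+270,3),np.uint8);o[:234,:270]=u;o[:,270:]=s;cv2.imwrite("pics/dial.png",o[:,:,::-1]);print(o.shape)
E
python3 f2.py
```

```text
top copper px 1215.9 ratio med 0.69
side copper px 655.7 ratio med 0.704
net 34 ['top', 'side'] [ 5.63447e+02 -1.10282e+02  4.91000e-01] 189
net 34 ['side'] [ 5.63921e+02 -1.04448e+02  4.46000e-01] 56
net 34 ['top'] [ 5.60870e+02 -1.11365e+02  4.38000e-01] 35
net 26 ['top', 'side'] [ 5.62285e+02 -1.11240e+02  5.41000e-01] 110
net 26 ['side'] [ 5.64258e+02 -1.13035e+02  5.30000e-01] 62
net 26 ['top'] [ 5.61937e+02 -1.11397e+02  5.32000e-01] 33
col 34 ['top', 'side'] [ 5.63654e+02 -1.10862e+02  4.60000e-01] 227
col 34 ['side'] [ 5.62848e+02 -1.01611e+02  4.09000e-01] 117
col 34 ['top'] [ 5.61697e+02 -1.11411e+02  4.19000e-01] 42
col 26 ['top', 'side'] [ 5.63163e+02 -1.11485e+02  5.14000e-01] 99
col 26 ['side'] [ 5.63708e+02 -1.10668e+02  4.96000e-01] 44
col 26 ['top'] [ 5.62820e+02 -1.11356e+02  5.16000e-01] 40
dial axis [ 576.22064741 -184.75996203] px [[343.86207626 204.63777075]] [[274.3888943 177.8855275]]
dial side [-1.151] 102
dial side [-1.119] 102
dial side [-1.151] 102
dial top [-0.882] 19
dial top [-0.874] 19
dial top [-0.882] 19
(440, 790, 3)
```

View pics/dial.png

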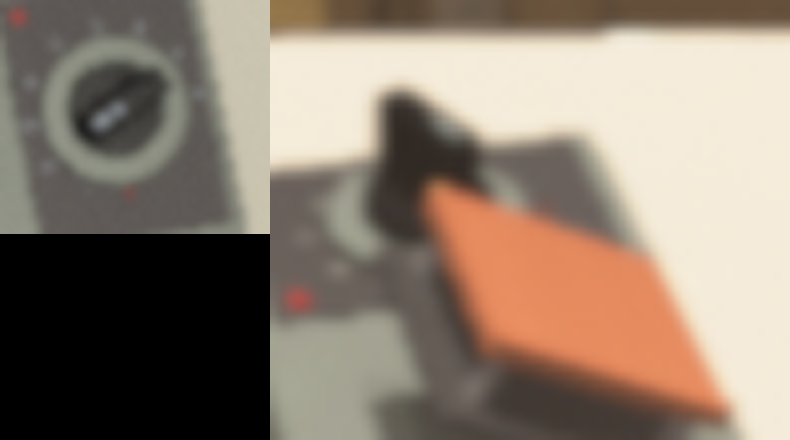

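The dial crop shows the bar running from lower left (mark) to upper right, so its world yaw is about -1.0 rad. That puts the dial at about 1.2 rad, which fits the given range.

```bash
cat > go.py <<'E'
import sys,numpy as np
from rig import r
from scipy.spatial.transform import Rotation as R
def row(p,rot):
    s=r.sense();R0=R.from_euler('xyz',s["tcp_rot"])
    t=(R0.inv()*rot).as_rotvec()/np.pi; d=R0.inv().apply(np.array(p)-s["eef_pos"])/250
    print("row",np.round(t,4).tolist(),np.round(d,4).tolist())
def down(yaw,tilt=0): # tilt: platen slope
    return R.from_euler('z',yaw-np.pi)*R.from_euler('y',-tilt)*R.from_euler('xyz',[np.pi,0,np.pi])
def st():
    s=r.sense();print(round(s["clock"],2),s["eef_pos"].round(1),s["tcp_rot"].round(3),"q",s["qpos"].round(2),"F",s["contact_force"].round(1),s["wrist_torque"].round(2),"op",round(s["opening"],3),round(s["grasp_force"],1))
if __name__=="__main__":
    st();a=[float(x) for x in sys.argv[1:]]
    for i in range(0,len(a),5): row(a[i:i+3],down(a[i+3],a[i+4]))
E
python3 go.py 576 -185 150 2.16 0 576 -185 46 2.16 0
```

```text
3.2 [154.5 605.6 231.3] [-3.142 -0.     2.892] q [ 1.32  0.35  1.63  0.    1.16 -0.  ] F [ 1.1 -0.1  0.6] [ 0.04 -0.01 -0.03] op 1.0 0.0
row [-0.0, 0.0, 0.2329] [-2.4154, -2.6474, 0.3252]
row [-0.0, 0.0, 0.2329] [-2.4154, -2.6474, 0.7412]
```

Call:
carry_out([
  [0,0,0,-0.9,-0.98,0,-1],
  [0,0,0,-0.9,-0.98,0,-1],
  [0,0,0,-0.9,-0.98,0,-1],
  [0,0,0,-0.9,-0.98,0,-1],
  [0,0,0,-0.9,-0.98,0,-1],
  [0,0,0,-0.9,-0.98,0,-1],
])

```text
clock: 3.95
eef_pos: [312.8, 309.9, 231.5]
tcp_rot: [-3.141, 0.0, 2.889]
contact_force: [-0.1, 0.8, 0.6]
opening: 0.998
grasp_force: 0.0
```

Call:
carry_out([
  [0,0,0,-0.8,-0.9,0,-1],
  [0,0,0,-0.8,-0.9,0,-1],
  [0,0,0,-0.8,-0.9,0,-1],
  [0,0,0,-0.8,-0.9,0,-1],
  [0,0,0,-0.8,-0.9,0,-1],
  [0,0,0,-0.8,-0.9,0,-1],
])

```text
clock: 4.7
eef_pos: [451.5, 42.4, 231.5]
tcp_rot: [-3.141, 0.001, 2.887]
contact_force: [-0.4, -0.1, -0.2]
opening: 0.998
grasp_force: 0.0
```

```bash
python3 go.py 576.2 -184.8 110 2.16 0 576.2 -184.8 46 2.16 0
```

```text
4.7 [451.5  42.4 231.5] [-3.141e+00  1.000e-03  2.887e+00] q [ 0.09  0.08  1.98 -0.    1.08 -1.23] F [-0.4 -0.1 -0.2] [-0.02  0.    0.03] op 0.998 0.0
row [0.0001, 0.0003, 0.2315] [-0.711, -0.7541, 0.4868]
row [0.0001, 0.0003, 0.2315] [-0.7107, -0.7541, 0.7428]
```

Call:
carry_out([
  [0,0,0.2315,-0.711,-0.754,0,-1],
  [0,0,0.2315,-0.711,-0.754,0,-1],
  [0,0,0.2315,-0.711,-0.754,0.1,-1],
  [0,0,0.2315,-0.711,-0.754,0.2,-1],
  [0,0,0.2315,-0.711,-0.754,0.4868,-1],
  [0,0,0.2315,-0.711,-0.754,0.4868,-1],
  [0,0,0.2315,-0.711,-0.754,0.4868,-1],
])

```text
clock: 5.58
eef_pos: [574.8, -180.2, 108.8]
tcp_rot: [-3.14, -0.003, 2.165]
contact_force: [-0.3, 0.5, 0.4]
opening: 1.002
grasp_force: 0.0
```

```bash
python3 - <<'E'
from rig import r
import cv2,numpy as np
a=r.grab_frame("top")[150:270,270:420];b=r.grab_frame("side")[130:250,200:350]
o=np.hstack([cv2.resize(x,(400,320),interpolation=cv2.INTER_CUBIC) for x in(a,b)]);cv2.imwrite("pics/g1.png",o[:,:,::-1])
E
python3 go.py 576.2 -184.8 47 2.16 0
```

```text
5.67 [ 576.6 -180.6  111.4] [3.140e+00 1.000e-03 2.166e+00] q [-0.31  0.46  1.78  0.    0.91 -0.9 ] F [ 0.  -0.1 -0.1] [-0.01  0.02  0.01] op 0.997 0.0
row [0.0004, 0.0004, 0.0018] [-0.0126, -0.0111, 0.2577]
```

View pics/g1.png

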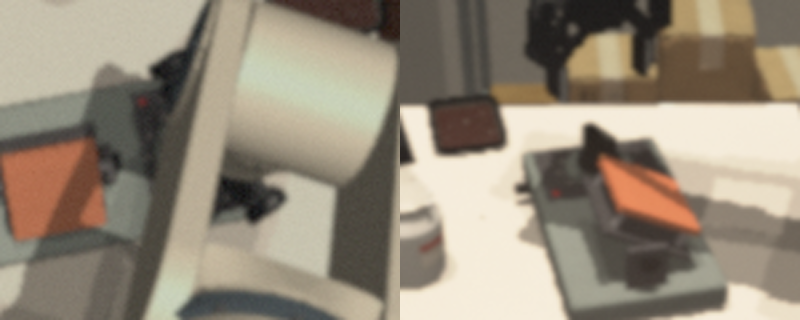

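The side half of the picture shows the open fingers centred (column 600) above the dial bar (column 598). I'll descend and grip.

Call:
carry_out([
  [0,0,0,-0.013,-0.011,0.13,-1],
  [0,0,0,-0.013,-0.011,0.256,-1],
  [0,0,0,-0.013,-0.011,0.256,-1],
  [0,0,0,-0.013,-0.011,0.256,1],
  [0,0,0,-0.013,-0.011,0.256,1],
  [0,0,0,-0.013,-0.011,0.256,1],
  [0,0,0,-0.013,-0.011,0.256,1],
  [0,0,0,-0.013,-0.011,0.256,1],
], force=25)

```text
clock: 6.68
eef_pos: [576.8, -185.5, 46.5]
tcp_rot: [3.139, 0.002, 2.164]
contact_force: [3.1, 2.0, 3.5]
opening: 0.161
grasp_force: 29.5
```

```bash
python3 go.py 576.2 -184.8 47 3.42 0
```

```text
6.67 [ 576.8 -185.5   46.5] [3.139e+00 2.000e-03 2.164e+00] q [-0.31  0.55  1.81  0.    0.79 -0.91] F [3.1 2.  3.5] [ 0.55 -0.38  0.  ] op 0.161 29.5
row [0.0004, 0.0009, -0.3998] [0.0037, -0.0004, -0.002]
```

Call:
carry_out([
  [0,0,-0.055,0,0,0,1],
  [0,0,-0.11,0,0,0,1],
  [0,0,-0.165,0,0,0,1],
  [0,0,-0.22,0,0,0,1],
  [0,0,-0.275,0,0,0,1],
  [0,0,-0.33,0,0,0,1],
  [0,0,-0.37,0,0,0,1],
  [0,0,-0.37,0,0,0,1],
])

```text
clock: 7.68
eef_pos: [576.6, -186.2, 46.5]
tcp_rot: [-3.14, 0.002, -2.957]
contact_force: [2.1, -0.1, 5.1]
opening: 0.154
grasp_force: 29.7
```

```bash
python3 go.py 576.2 -184.8 47 3.345 0
```

```text
7.67 [ 576.6 -186.2   46.5] [-3.140e+00  2.000e-03 -2.957e+00] q [-0.31  0.55  1.81 -0.    0.79 -2.07] F [ 2.1 -0.1  5.1] [-0.12 -0.38  0.01] op 0.154 29.7
row [-0.0004, 0.0008, -0.006] [0.0006, 0.0056, -0.0022]
```

Call:
carry_out([
  [0,0,-0.02,0,0,0,1],
  [0,0,-0.04,0,0,0,1],
  [0,0,-0.05,0,0,0,1],
  [0,0,-0.05,0,0,0,1],
])

```text
clock: 8.18
eef_pos: [576.3, -186.2, 46.7]
tcp_rot: [-3.141, 0.003, -2.808]
contact_force: [0.8, -0.3, 9.1]
opening: 0.159
grasp_force: 94.1
```

```bash
python3 go.py 576.2 -184.8 47 3.345 0
```

```text
8.18 [ 576.3 -186.2   46.7] [-3.141e+00  3.000e-03 -2.808e+00] q [-0.32  0.55  1.81  0.    0.79 -2.22] F [ 0.8 -0.3  9.1] [-0.22 -0.13 -2.52] op 0.159 94.1
row [-0.0001, 0.0008, 0.0415] [-0.0014, 0.0053, -0.0014]
```

Torque is -2.5 N m, so the dial is at its stop. I'll ease off slightly, release and rise.

Call:
carry_out([
  [0,0,0.02,0,0,0,1],
  [0,0,0.02,0,0,0,-1],
  [0,0,0.02,0,0,0,-1],
  [0,0,0.02,0,0,0,-1],
  [0,0,0.02,0,0,-0.2,-1],
  [0,0,0.02,0,0,-0.45,-1],
  [0,0,0.02,0,0,-0.65,-1],
  [0,0,0.02,0,0,-0.65,-1],
])

```text
clock: 9.18
eef_pos: [577.7, -186.4, 212.5]
tcp_rot: [-3.137, 0.006, -2.862]
contact_force: [0.0, 0.4, -0.5]
opening: 1.002
grasp_force: 0.0
```

```bash
python3 go.py 440.7 145.1 120 3.03 0
```

```text
9.18 [ 577.7 -186.4  212.5] [-3.137  0.006 -2.862] q [-0.31  0.34  1.7  -0.    1.1  -2.17] F [ 0.   0.4 -0.5] [0.02 0.04 0.05] op 1.002 0.0
row [-0.001, 0.0022, 0.1246] [0.1626, 1.4272, 0.3631]
```

Call:
carry_out([
  [0,0,0,0.1,0.9,0,-1],
  [0,0,0,0.1,0.9,0,-1],
  [0,0,0,0.1,0.9,0,-1],
  [0,0,0,0.1,0.9,0,-1],
  [0,0,0,0.1,0.9,0,-1],
])

```text
clock: 9.8
eef_pos: [487.3, 25.6, 207.0]
tcp_rot: [3.141, -0.002, -2.859]
contact_force: [-0.2, 0.1, 0.2]
opening: 0.998
grasp_force: 0.0
```

```bash
python3 go.py 440.7 145.1 85 3.03 0; python3 - <<'E'
from rig import r
import cv2,numpy as np
b=r.grab_frame("side")[130:250,200:350];a=r.grab_frame("top")[150:270,270:420]
o=np.hstack([cv2.resize(x,(400,320),interpolation=cv2.INTER_CUBIC) for x in(a,b)]);cv2.imwrite("pics/g2.png",o[:,:,::-1])
E
```

```text
9.8 [487.3  25.6 207. ] [ 3.141e+00 -2.000e-03 -2.859e+00] q [ 0.05  0.17  1.94  0.    1.03 -1.8 ] F [-0.2  0.1  0.2] [ 0.01 -0.07  0.03] op 0.998 0.0
row [0.0001, -0.0007, 0.1256] [0.0446, 0.5105, 0.4886]
```

View pics/g2.png

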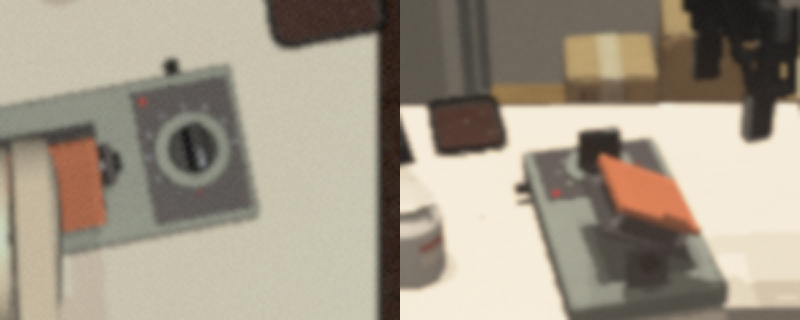

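The top half of the picture shows the dial bar at (190,150), parallel to the station's short side with its mark towards the robot, so the heater is off. On to the slide.

Call:
carry_out([
  [0,0,0.1256,0.045,0.51,0,-1],
  [0,0,0.1256,0.045,0.51,0.1,-1],
  [0,0,0.1256,0.045,0.51,0.3,-1],
  [0,0,0.1256,0.045,0.51,0.488,-1],
  [0,0,0.1256,0.045,0.51,0.488,-1],
])

```text
clock: 10.52
eef_pos: [441.0, 141.7, 83.2]
tcp_rot: [-3.138, -0.007, 3.026]
contact_force: [0.4, 0.5, -0.7]
opening: 0.998
grasp_force: 0.0
```

```bash
python3 go.py 440.7 145.1 15 3.03 0; python3 - <<'E'
from rig import r
import cv2,numpy as np
b=r.grab_frame("side")[190:340,260:410]
cv2.imwrite("pics/g3.png",cv2.resize(b,(600,600),interpolation=cv2.INTER_CUBIC)[:,:,::-1])
E
```

```text
10.53 [441.  141.7  83.2] [-3.138 -0.007  3.026] q [ 0.31  0.32  2.09 -0.    0.74 -1.15] F [ 0.4  0.5 -0.7] [ 0.02 -0.01  0.03] op 0.998 0.0
row [-0.001, -0.0021, -0.0013] [0.001, 0.0144, 0.2729]
```

View pics/g3.png

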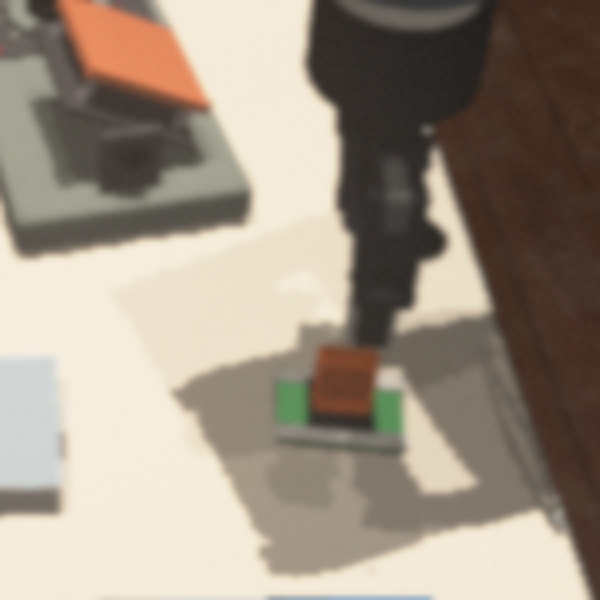

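```bash
python3 - <<'E'
from fit import *
for y in(190,100):print(proj("side",[[441,y,90],[441,y,120]])@np.eye(2)*4-[260*4,190*4])
print(proj("side",[[440.7,145,45],[440.7,145,0]])*4-[260*4,190*4])
E
```

```text
[[375.01574107 351.44983864]
 [383.41771677 303.07548785]]
[[342.0452805  219.32631978]
 [348.87705783 172.43965807]]
[[347.65988443 349.53148105]
 [337.67815527 412.36211835]]
```

The picture shows the near finger's tip at (372,345), where its projection falls, and the grip top at (346,350) as predicted. I'll descend and grip.

Call:
carry_out([
  [0,0,-0.001,0.001,0.012,0.1,-1],
  [0,0,-0.001,0.001,0.012,0.2,-1],
  [0,0,-0.001,0.001,0.012,0.27,-1],
  [0,0,-0.001,0.001,0.012,0.27,1],
  [0,0,-0.001,0.001,0.012,0.27,1],
  [0,0,-0.001,0.001,0.012,0.27,1],
  [0,0,-0.001,0.001,0.012,0.27,1],
  [0,0,-0.001,0.001,0.012,0.27,1],
], force=50)

```text
clock: 11.58
eef_pos: [443.8, 146.3, 19.4]
tcp_rot: [3.141, 0.001, 3.03]
contact_force: [-1.1, -0.8, 9.8]
opening: 0.131
grasp_force: 49.4
```

```bash
python3 go.py 440.7 145.1 150 3.03 0
```

```text
11.57 [443.8 146.3  19.4] [3.141e+00 1.000e-03 3.030e+00] q [ 0.32  0.44  2.12 -0.    0.58 -1.14] F [-1.1 -0.8  9.8] [-0.27  0.16  0.  ] op 0.131 49.4
row [0.0001, 0.0004, -0.0] [0.0114, -0.0058, -0.5224]
```

Call:
carry_out([
  [0,0,0,0,0,-0.05,1],
  [0,0,0,0,0,-0.15,1],
  [0,0,0,0,0,-0.35,1],
  [0,0,0,0,0,-0.55,1],
  [0,0,0,0,0,-0.65,1],
  [0,0,0,0,0,-0.65,1],
  [0,0,0,0,0,-0.65,1],
])

```text
clock: 12.45
eef_pos: [442.6, 145.9, 180.5]
tcp_rot: [-3.141, -0.001, 3.03]
contact_force: [0.1, 0.4, -1.1]
opening: 0.129
grasp_force: 48.8
```

```bash
cat > f3.py <<'E'
from fit import *
import go; go.st()
M={n:masks(n,"slide",3) for n in("top","side")}
s=r.sense();T=R.from_euler('xyz',s["tcp_rot"]);p=s["eef_pos"]
print({n:m.sum() for n,m in M.items()})
# slide in tool frame: origin offset (ox along tool x, oz along tool z), pitch about tool y; y=0
def parts(v):
    A=T*R.from_euler('y',v[2])*R.from_euler('x',np.pi)
    o=p+T.apply([v[0],0,v[1]])
    return [A.apply(b)+o for b in(box(66,44,0,9),box(30,12,0,26))]
n="side"
o=nm(lambda v:np.abs(render(n,parts(v))-M[n]).sum(),[0,17,0],[5,5,.1]);print(o.x.round(3),round(o.fun))
f=r.grab_frame("side");c=M["side"]>.5;ys,xs=np.where(c);print(ys.min(),ys.max(),xs.min(),xs.max())
y0,x0=int(ys.mean())-45,int(xs.mean())-60
q=f[y0:y0+90,x0:x0+120].copy()
q=cv2.resize(q,(800,600),interpolation=cv2.INTER_CUBIC)
h=render(n,parts(o.x)[:1]);h=cv2.resize(h[y0:y0+90,x0:x0+120],(800,600))
k,_=cv2.findContours((h>.5).astype(np.uint8),0,2);cv2.drawContours(q,k,-1,(255,0,255),1)
cv2.imwrite("pics/g4.png",q[:,:,::-1])
E
python3 f3.py
```

```text
12.45 [442.6 145.9 180.5] [-3.141e+00 -1.000e-03  3.030e+00] q [ 0.32  0.17  2.01 -0.    0.96 -1.14] F [ 0.1  0.4 -1.1] [ 0.03  0.02 -0.04] op 0.129 48.8
{'top': np.float64(nan), 'side': np.float64(659.6666666666666)}
[ 2.203 22.467 -0.037] 182
212 241 336 374
  return _methods._mean(a, axis=axis, dtype=dtype,
  ret = ret.dtype.type(ret / rcount)
```

View pics/g4.png

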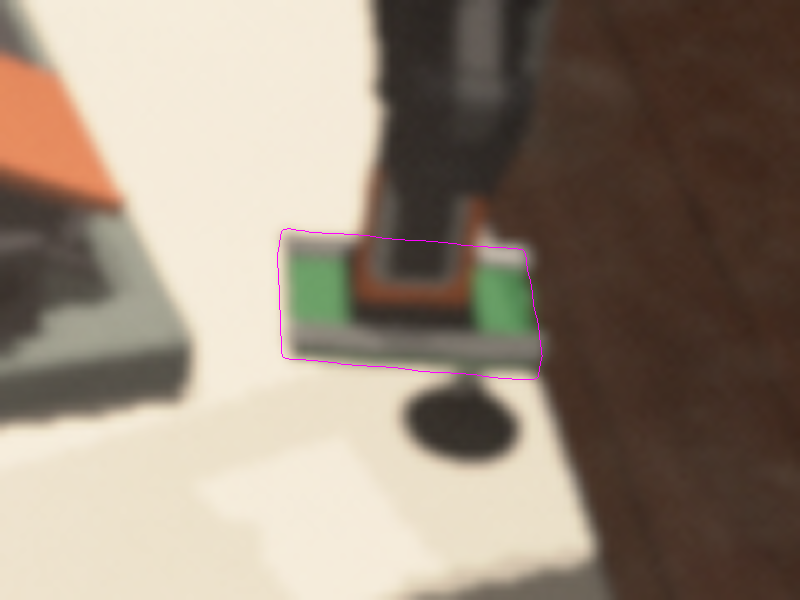

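```bash
python3 - <<'E'
from fit import *
for t in(.4,.45,.5):
    Ry=R.from_euler('y',-t).as_matrix()
    P=np.array([[a,b,34] for a,b in((40,-40),(-40,-40),(-40,40),(40,40))])
    W=pose(562,-111.3,.203,P@Ry.T+[0,55,56])
    print(t,((proj("side",W)-[255,165])*8+[270,0]).round().tolist())
    print(pose(562,-111.3,.203,np.array([[0,0,34]])@Ry.T+[0,55,56]))
E
python3 go.py 541 -80 190 3.345 0
```

```text
0.4 [[412.0, 179.0], [649.0, 237.0], [727.0, 391.0], [475.0, 334.0]]
[[537.94317422 -60.09870455  87.3160738 ]]
0.45 [[419.0, 175.0], [651.0, 244.0], [729.0, 398.0], [484.0, 330.0]]
[[536.4263685  -60.41091659  86.61520148]]
0.5 [[428.0, 171.0], [652.0, 250.0], [730.0, 405.0], [492.0, 326.0]]
[[534.94576812 -60.71567629  85.8378071 ]]
13.1 [443.3 146.1 181.1] [-3.142 -0.     3.03 ] q [ 0.32  0.17  2.01  0.    0.96 -1.14] F [-0.7  1.1 -0.1] [ 0.01 -0.02 -0.07] op 0.129 48.8
row [-0.0, -0.0, -0.1004] [-0.4894, -0.8553, -0.0358]
```

```bash
cat > pl.py <<'E'
import sys,numpy as np,go
from go import down,row,r
from scipy.spatial.transform import Rotation as R
# args: h, tilt, [dx,dy,yaw]
h,t=map(float,sys.argv[1:3]);ex=[float(x) for x in sys.argv[3:]]+[0]*3
T=down(.203+np.pi+ex[2],t);w=R.from_euler('z',.203)
def c(t0): return w.apply([-34*np.sin(t0),55,56+34*np.cos(t0)])+[562,-111.3,0]
t0=.48;n=(w*R.from_euler('y',-t0)).apply([0,0,1])
c=c(t0)+(w*R.from_euler('y',-t0)).apply([ex[0],ex[1],0])
p=c+n*h-T.apply([3,0,19.4]);go.st();print(p.round(1),T.apply([0,0,1]).round(3),T.apply([1,0,0]).round(3));row(p,T)
s=r.sense();A=R.from_euler('xyz',s["tcp_rot"])
q=(w*R.from_euler('y',-t0)).inv().apply(s["eef_pos"]+A.apply([3,0,19.4])-c);print("slide in platen frame",q.round(1),"tool F",A.inv().apply(s["contact_force"]).round(2),"tool M",A.inv().apply(s["wrist_torque"]).round(3))
E
python3 pl.py 60 .48
```

```text
13.1 [443.3 146.1 181.1] [-3.142 -0.     3.03 ] q [ 0.32  0.17  2.01  0.    0.96 -1.14] F [-0.7  1.1 -0.1] [ 0.01 -0.02 -0.07] op 0.129 48.8
[502.2 -67.5 158. ] [ 0.452  0.093 -0.887] [-0.869 -0.179 -0.462]
row [-0.0241, -0.1515, -0.0983] [-0.3296, -0.8227, 0.0924]
slide in platen frame [-10.8 222.   90.8] tool F [0.87 1.04 0.1 ] tool M [-0.008 -0.015  0.068]
```

Call:
carry_out([
  [0,0,0,-0.15,-0.3,0,1],
  [-0.012,-0.076,-0.05,-0.33,-0.5,0,1],
  [-0.0241,-0.1515,-0.0983,-0.33,-0.75,0.05,1],
  [-0.0241,-0.1515,-0.0983,-0.33,-0.8227,0.0924,1],
  [-0.0241,-0.1515,-0.0983,-0.33,-0.8227,0.0924,1],
  [-0.0241,-0.1515,-0.0983,-0.33,-0.8227,0.0924,1],
])

```text
clock: 13.85
eef_pos: [502.0, -68.7, 157.9]
tcp_rot: [-3.14, 0.482, -2.938]
contact_force: [0.3, 0.5, -0.7]
opening: 0.129
grasp_force: 48.9
```

```bash
python3 pl.py 10 .48
```

```text
13.85 [502.  -68.7 157.9] [-3.14   0.482 -2.938] q [-0.29  0.11  2.27  0.6   0.39 -2.57] F [ 0.3  0.5 -0.7] [-0.04  0.26  0.02] op 0.129 48.9
[524.8 -62.8 113.6] [ 0.452  0.093 -0.887] [-0.869 -0.179 -0.462]
row [-0.0005, 0.0006, 0.0001] [-0.0014, 0.0051, 0.2006]
slide in platen frame [-0.4 -1.2 60.1] tool F [0.02 0.46 0.8 ] tool M [-0.017  0.259 -0.011]
```

Call:
carry_out([
  [0,0,0,0,0.005,0.06,1],
  [0,0,0,0,0.005,0.12,1],
  [0,0,0,0,0.005,0.17,1],
  [0,0,0,0,0.005,0.2,1],
  [0,0,0,0,0.005,0.2,1],
  [0,0,0,0,0.005,0.2,1],
  [0,0,0,0,0.005,0.2,1],
])

```text
clock: 14.72
eef_pos: [524.8, -61.6, 114.1]
tcp_rot: [-3.141, 0.481, -2.938]
contact_force: [-0.4, -0.4, -0.9]
opening: 0.132
grasp_force: 49.0
```

```bash
python3 pl.py 1 .48; python3 - <<'E'
from rig import r
import cv2,numpy as np
f=np.mean([r.grab_frame("side").astype(float) for _ in range(4)],0).astype(np.uint8)[155:245,230:350]
cv2.imwrite("pics/g5.png",cv2.resize(f,(800,600),interpolation=cv2.INTER_CUBIC)[:,:,::-1])
E
python3 pl.py 1 .48
```

```text
14.72 [524.8 -61.6 114.1] [-3.141  0.481 -2.938] q [-0.25  0.23  2.26  0.78  0.29 -2.74] F [-0.4 -0.4 -0.9] [-0.06  0.27 -0.04] op 0.132 49.0
[528.9 -62.  105.6] [ 0.452  0.093 -0.887] [-0.869 -0.179 -0.462]
row [-0.0, 0.0002, 0.0] [0.0015, -0.0046, 0.0373]
slide in platen frame [ 0.4  1.1 10.3] tool F [ 0.79 -0.27  0.55] tool M [0.019 0.28  0.034]
14.93 [524.7 -61.6 113.9] [-3.142  0.48  -2.939] q [-0.25  0.23  2.26  0.78  0.29 -2.74] F [ 0.4 -0.6 -0.5] [-0.03  0.25 -0.03] op 0.13 49.0
[528.9 -62.  105.6] [ 0.452  0.093 -0.887] [-0.869 -0.179 -0.462]
row [-0.0, 0.0001, 0.0] [0.001, -0.0047, 0.0367]
slide in platen frame [ 0.2  1.2 10.2] tool F [ 0.01 -0.65  0.57] tool M [-0.01   0.252  0.034]
```

View pics/g5.png

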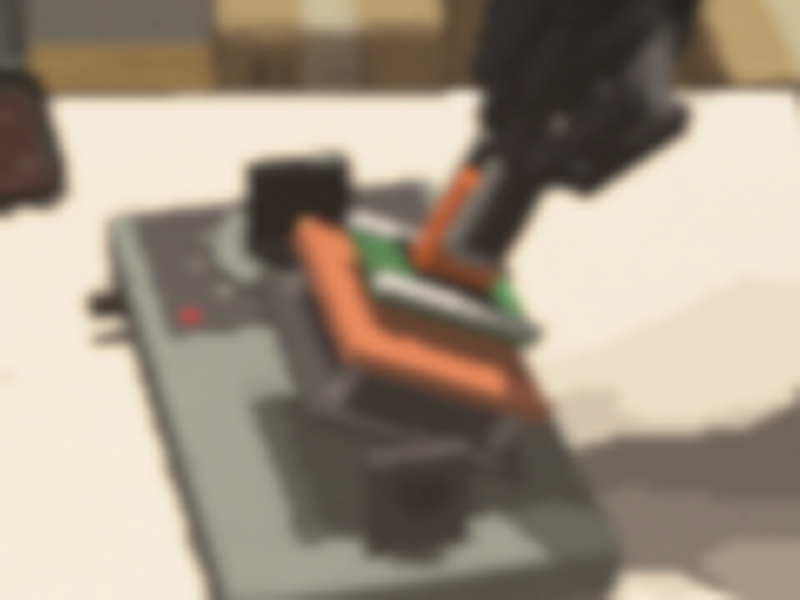

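The picture shows the slide hovering over the platen, nearly parallel: its rail runs (378,282)-(530,335). I'll touch down gently and read force and moment.

Call:
carry_out([
  [0,0,0,0.001,-0.005,0.02,1],
  [0,0,0,0.001,-0.005,0.035,1],
  [0,0,0,0.001,-0.005,0.043,1],
  [0,0,0,0.001,-0.005,0.05,1],
  [0,0,0,0.001,-0.005,0.05,1],
  [0,0,0,0.001,-0.005,0.05,1],
])

```text
clock: 15.68
eef_pos: [530.3, -61.8, 102.5]
tcp_rot: [-3.142, 0.48, -2.939]
contact_force: [-2.2, -1.6, 2.3]
opening: 0.131
grasp_force: 49.4
```

```bash
python3 pl.py -2 .48
```

```text
15.68 [530.3 -61.8 102.5] [-3.142  0.48  -2.939] q [-0.25  0.26  2.26  0.85  0.27 -2.81] F [-2.2 -1.6  2.3] [-0.2   0.39 -0.05] op 0.131 49.4
[530.3 -61.7 103. ] [ 0.452  0.093 -0.887] [-0.869 -0.179 -0.462]
row [0.0, -0.0, 0.0] [-0.0009, 0.0003, -0.0018]
slide in platen frame [-0.2 -0.1 -2.5] tool F [ 1.17 -1.16 -3.23] tool M [ 0.129  0.418 -0.005]
```

```bash
cat > avg.py <<'E'
from fit import *
import numpy as np
F=[];M=[]
for _ in range(6):
    r.grab_frame("side");s=r.sense();A=R.from_euler('xyz',s["tcp_rot"]);F.append(A.inv().apply(s["contact_force"]));M.append(A.inv().apply(s["wrist_torque"]))
print(round(s["clock"],2),"F",np.mean(F,0).round(2),np.std(F,0).round(2),"M",np.mean(M,0).round(3),s["tcp_rot"].round(3),s["eef_pos"].round(1),round(s["opening"],3))
E
python3 avg.py
```

```text
15.97 F [ 1.4  -1.12 -3.04] [0.42 0.54 0.25] M [0.228 0.426 0.036] [ 3.142  0.48  -2.939] [530.3 -61.7 102.5] 0.13
```

Call:
carry_out([
  [0,0,0,0,0,0.006,1],
  [0,0,0,0,0,0.01,1],
  [0,0,0,0,0,0.01,1],
  [0,0,0,0,0,0.01,1],
])

```text
clock: 16.48
eef_pos: [531.5, -61.5, 100.2]
tcp_rot: [3.141, 0.48, -2.939]
contact_force: [-4.0, -2.2, 3.7]
opening: 0.132
grasp_force: 49.6
```

```bash
python3 avg.py
```

```text
16.77 F [ 2.31 -1.81 -4.77] [0.39 0.55 0.47] M [0.336 0.521 0.038] [ 3.142  0.48  -2.939] [531.5 -61.5 100.2] 0.13
```

Call:
carry_out([
  [0,0.006,0,0,0,0,1],
  [0,0.0127,0,0,0,0,1],
  [0,0.0127,0,0,0,0,1],
  [0,0.0127,0,0,0,0,1],
])

```text
clock: 17.27
eef_pos: [531.9, -61.4, 100.5]
tcp_rot: [3.142, 0.441, -2.939]
contact_force: [-0.5, 0.3, 4.2]
opening: 0.129
grasp_force: 49.7
```

```bash
python3 avg.py
```

```text
17.57 F [-1.91  0.58 -4.66] [0.39 0.62 0.39] M [-0.184 -0.33  -0.024] [ 3.141  0.441 -2.939] [531.9 -61.4 100.5] 0.13
```

Call:
carry_out([
  [0,-0.004,0,0,0,0,1],
  [0,-0.007,0,0,0,0,1],
  [0,-0.007,0,0,0,0,1],
  [0,-0.007,0,0,0,0,1],
])

```text
clock: 18.08
eef_pos: [531.5, -61.4, 100.3]
tcp_rot: [3.141, 0.462, -2.939]
contact_force: [-1.3, 0.1, 4.7]
opening: 0.13
grasp_force: 49.7
```

```bash
python3 avg.py; python3 pl.py -5 .463
```

```text
18.38 F [-1.15  0.2  -4.42] [0.43 0.62 0.53] M [-0.095 -0.171 -0.019] [ 3.141  0.462 -2.939] [531.6 -61.4 100.3] 0.132
18.38 [531.6 -61.4 100.3] [ 3.141  0.462 -2.939] q [-0.24  0.27  2.25  0.77  0.28 -2.72] F [-1.2 -0.8  4.7] [ 0.1  -0.23  0.05] op 0.132 49.7
[531.9 -61.3 100.4] [ 0.437  0.09  -0.895] [-0.876 -0.18  -0.447]
row [0.0, -0.0003, 0.0] [-0.0017, 0.0001, 0.0001]
slide in platen frame [-0.4 -0.  -5. ] tool F [-0.9  -0.49 -4.8 ] tool M [-0.072 -0.249 -0.022]
```

Call:
carry_out([
  [0,0,0,0,0,-0.03,1],
  [0,0,0,0,0,-0.06,1],
  [0,0,0,0,0,-0.06,1],
  [0,0,0,0,0,-0.06,1],
])

```text
clock: 18.88
eef_pos: [524.8, -62.8, 113.6]
tcp_rot: [3.141, 0.462, -2.939]
contact_force: [-0.1, 0.3, -0.9]
opening: 0.134
grasp_force: 49.0
```

```bash
python3 avg.py
```

```text
19.18 F [0.32 0.03 1.07] [0.49 0.48 0.64] M [ 0.023  0.28  -0.003] [ 3.141  0.462 -2.939] [524.9 -62.8 113.5] 0.134
```

Call:
carry_out([
  [0,0,0,0,0,0.02,1],
  [0,0,0,0,0,0.035,1],
  [0,0,0,0,0,0.045,1],
  [0,0,0,0,0,0.052,1],
  [0,0,0,0,0,0.06,1],
  [0,0,0,0,0,0.06,1],
])

```text
clock: 19.92
eef_pos: [531.5, -61.4, 100.2]
tcp_rot: [3.141, 0.462, -2.939]
contact_force: [-2.0, 0.2, 3.4]
opening: 0.133
grasp_force: 49.6
```

```bash
python3 avg.py
```

```text
20.23 F [ 0.53  0.24 -4.47] [0.34 0.44 0.45] M [-0.068  0.211 -0.012] [ 3.141  0.462 -2.939] [531.5 -61.4 100.3] 0.128
```

Moment and lateral force are now near their free-air values, with about 5.5 N normal force, so the contact looks flush and centred. One last look to confirm.

```bash
python3 - <<'E'
from rig import r
import cv2,numpy as np
f=[np.mean([r.grab_frame(n).astype(float) for _ in range(3)],0).astype(np.uint8) for n in("side","top")]
a=f[0][165:240,250:325];b=f[1][175:275,250:350]
cv2.imwrite("pics/g6.png",np.hstack([cv2.resize(x,(400,400),interpolation=cv2.INTER_CUBIC) for x in(a,b)])[:,:,::-1])
E
python3 pl.py -5 .463
```

```text
20.52 [531.5 -61.4 100.3] [ 3.141  0.462 -2.939] q [-0.24  0.27  2.25  0.77  0.28 -2.72] F [-3.3 -0.4  4.1] [0.04 0.16 0.07] op 0.126 49.6
[531.9 -61.3 100.4] [ 0.437  0.09  -0.895] [-0.876 -0.18  -0.447]
row [0.0001, -0.0003, 0.0] [-0.0018, 0.0001, 0.0002]
slide in platen frame [-0.5 -0.  -4.9] tool F [ 1.1   0.3  -5.17] tool M [-0.101  0.152 -0.031]
```

View pics/g6.png

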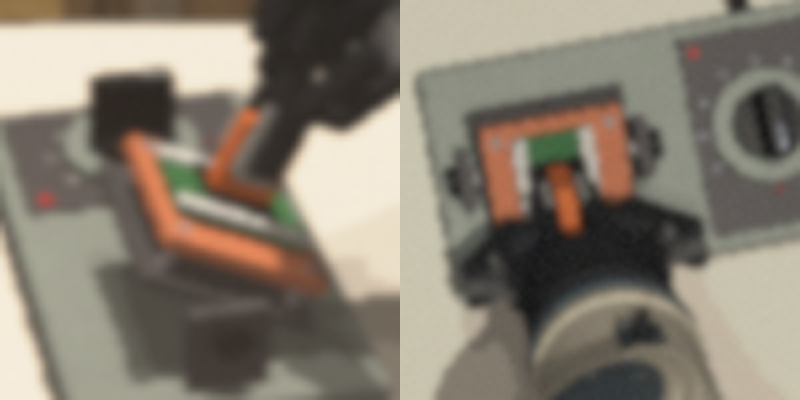

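The picture shows the slide flat and parallel on the platen. It is centred sideways (rails at columns 513-605, platen 480-632) and at most about 3 mm low along the slope, within tolerance. The dial is still off.

```bash
python3 -c "
from rig import r
print(r.sign_off())"
```

```text
the job is handed in; nothing more can be done
None
```

I turned the heater off at its stop and handed the job in with the slide still gripped and pressed flush on the platen at about 5.5 N (about 6–7 mm down), roughly 3 mm low along the slope; the verdict wasn't shown.

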